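# Hook the driver onto the sprung tool-support arm

### The arm

A 7-joint arm with a two-finger parallel gripper is mounted at the origin on the work surface. World frame = base frame: x ahead of the robot, y to its left, z up, the work surface at z = 0. Lengths are in m, angles in degrees, forces in N, time in s.
With the tool pointing down it reaches from about 0.35 to 0.775 m from the base axis. Payload 3.1 kg.
Tool frame: the origin (TCP) lies on the centre line of the jaws, within the pads' length; the fingertips stand 17 mm ahead of it and the grasp point (between the pads) lies 2 mm behind it (robot.tip_reach is the distance from the TCP to the fingertips, in m); z points along the fingers, y is the line along which they close (so a half turn about z gives the same grasp; the last joint's range is limited). The gripper opens to 85 mm and grips with 20 to 120 N. Pads are 22 mm wide; open, the fingers measure 114 mm over their backs; the gripper's body (76 mm by 85 mm) begins 54 mm behind the grasp point. The pads swing forward as they close: fully open they stand 13 mm farther back than shut.
Start: joints at [70.262, 17.813, 0.802, 86.603, -0.252, 75.585, -1.558], TCP at [0.164, -0.525, 0.248] pointing down, gripper open.
Joint ranges: [-154.91, 154.91], [-16.99, 109.72], [-72.82, 74.43], [7.12, 147.25], [-82.49, 262.49], [11.32, 116.49], [-174.64, 174.64]. Speed limits (degrees/s): [159.86, 159.86, 180, 180, 180, 180, 180].

### API

Orientations are given as [roll, pitch, yaw] about the fixed x, y, z axes, in that order (R = Rz(yaw) Ry(pitch) Rx(roll)).
In Python, from station import robot, fingers, vision, workorder, recognise gives the robot as it stands. Calls block until the motion is done:
- robot.move_to(position, orientation): joint-space move of the TCP to a pose.
- robot.line_to(position, orientation=None, velocity=0.15, f_stop=None): straight line of the TCP; orientation=None keeps the orientation; velocity is the mean speed in m/s. With f_stop (N) it stops when the force on the tool has changed by that much, and returns True; else False.
- robot.move_j(angles): joint-space move.
- fingers.gripper_to(opening, force=None): opening from 0.0 (shut) to 1.0 (fully open); force is the grip in N (None keeps the last); returns when the fingers have stopped.
- robot.pause(seconds).
- robot.inverse_kinematics(position, orientation): joint angles nearest the present ones, or None.
- vision.grab_frame(name): name is "scene" or "top" or "wrist"; returns the picture (480x640x3 uint8, red, green, blue); there is no depth.
- vision.calibration(name): a dict with "mtx" (3x3 intrinsics, pixels), "extrinsics" (4x4, takes a point from world to camera coordinates); the wrist camera has in their place "T_tool_cam" (4x4, takes a point from camera to tool coordinates, whose origin is the TCP and whose axes are the flange's). Camera axes: x right, y up, looking along -z (the intrinsics and any distortion apply to the point x, -y, -z); pixel columns grow to the right and rows downward; lengths in m; the calibration is good to about 2 mm. A picture is of the moment at which its call begins: read the wrist's pose just before it. calibration takes no time and is no camera call.
A pose or a line that the arm cannot do raises robot.PlanningError and nothing moves.
- workorder.close_job(): hands the job in; it is judged then, once.
Trained networks look in the newest picture that a camera, given by its name, has taken for a name from the list of things; names that differ only in an ending like _2 or _b are one class to them, and where a whole thing is asked for, a point or a joint stands for the part that bears it (a point fixed in the world has none). Each returns a list of dicts, best first, with "p" (0 to 1); they miss things now and then, are a little off and sometimes report something else, mostly with a low value. They report only what shows in the picture. A call takes as long as a camera call. They do not tell look-alikes from the thing itself.
- recognise(label, camera): "rect" ([centre column, centre row, width, height] in pixels, round what is visible of it).
Readings, each from a call of its own:
- robot.current_time_s(): time.
- robot.current_joint_positions(): joint angles.
- robot.current_dq(): joint speeds.
- robot.current_joint_torque(): joint torques, N m.
- robot.current_tool_pos(): TCP position.
- robot.current_eef_rot(): TCP orientation.
- robot.current_contact_force(): force on the tool from outside, world axes, zero at the start.
- robot.current_torque(): the same for the moment, N m.
- robot.current_finger_gap(): opening from 0.0 (shut) to 1.0 (fully open).
- robot.current_gripper_force(): force on a finger pad.
Only numpy, scipy, OpenCV 4.12 (cv2) and the standard library are available. Lean on these libraries where they do the work, as an engineer would, in place of code of your own. Each camera call takes 0.05 s, during which the arm holds its last target. There are 200 camera calls.

### The job

Take the sprung tool hook by its hand grip, pull it down to the driver lying in its cradle, and feel it onto the driver's wire bail from behind, past the spring latch, until the bail lies home in the bottom of the hook; never press the hook against the driver with more than 20 N. Then ease the hook back up by hand to the top of its travel, never letting it fly up, and leave the driver hanging from it at rest. Do not drop the driver, and leave the other things on the bench alone.

Things in the scene. Friction and masses are not known exactly. Their poses are not given: they have to be found in the camera images.
- hook: Plain steel hook, 10 mm thick, under the arm's free end. Origin: bottom of its mouth, where the centre of a 6 mm bar lies when home, give or take 2 mm (198 mm above the bench at the start). z up, x towards the mouth's open side (it is pushed onto a bar in +x), y across. Nose at x = 7 to 14 mm, up to z = 4.5 mm; underside z = -11 mm; back of the mouth x = -7 mm. Turns about z together with the grip.
- latch (a point): Pin of the hook's spring latch, a steel tongue that hangs down to the nose and shuts the mouth (31 mm above, 11 mm ahead of the hook's origin). It yields only inwards, at 5 to 8 N. A bar comes in level over the nose, its centre 8 to 14 mm above the hook's origin, and pushes the latch back to its stop; as the hook then rises the bar sinks to the origin and the latch shuts over it.
- grip (a point): Centre of the black hand grip over the hook (112 mm above the hook's origin, same axes): upright block 20 mm (x) by 46 mm (y) by 40 mm, on a 42 mm steel disc 20 mm below this point, on which fingertips may press. Held here, the hook can be carried and turned level at will: the arm folds and the grip swivels with little friction.
- carriage (a joint): How far hook and arm are pulled down from their top stop, in m: 0 = up, at most 0.135. A spring in the column always pulls up, about 9 N at the top and 12 N at 0.11; let go, the hook flies up. With the driver on, it still rises by itself.
- driver: Grey inline screwdriver, about 0.5 kg, 220 mm long, lying level in a fixed cradle of two grey saddles (front one 80 mm high). Origin: midway between the pivots of its wire bail, 63 mm above the bench; x to its bit, y across, z up. Housing 36 mm wide, x = -80 to +52 mm, top at z = 11 mm. Hook it from behind, moving along +x: it slides forward 0 to 25 mm, dragging with 2 to 5 N, until it meets the front saddle.
- bail_space (a point): Point on the driver's housing top, 11 mm above its origin, under the bail: a stirrup of 6 mm steel wire, 44 mm wide, from the side pivots up to a cross bar along y, 36 mm from the pivots (22 mm free between housing and bar). It swings stiffly, leaning anywhere within 0.22 rad fore or aft; its lean is not reported, and the hook's push takes it to its forward end.
- column: Fixed aluminium post, 45 mm square, 435 mm tall, on a 140 mm foot. It carries the sprung carriage and the folding arm (two links of 270 mm, elbow bent away from the robot; pivot of the first 56 mm off the post's centre along y) with the hook at its end. Origin under the post's centre.
- plc: Loose grey controller module on a piece of rail, 160 x 75 x 78 mm, origin under its centre; to be left alone.
- cylinder: Loose pneumatic cylinder lying on the bench, 195 mm long with its rod, 34 mm high, origin under its barrel; to be left alone.
- bit_tray: Loose black divided tray, 90 x 130 x 30 mm, origin under its centre; to be left alone.
There are look-alikes about, which are no part of the job. Leave any blue or red look-alike of the driver alone.

How it is judged:
By the outcome, as a careful person would: the job done as asked, in the order asked, and still so for the second after the job is handed in, with the robot touching nothing.
It also fails if it takes over 64 s, if anything falls off the work surface, if the arm or the gripper's body presses on something with over 40 N, if the wrist force passes 120 N, or if a joint passes its speed limit or range.

## Working session

There is one attempt and no reset: what is moved stays moved. The work goes in short steps, each a Python script; the robot and the scene stay as the last script left them, time stands still between calls to the robot, and variables do not carry over. Pictures are saved under pics/ and viewed, at most 12 in all, crops included, and the job is handed in when it is done.

```bash
ls; mkdir -p pics
python3 - <<'E'
from station import robot, fingers, vision, workorder, recognise
import cv2
for c in ("scene","top"):
    im=vision.grab_frame(c); cv2.imwrite(f"pics/{c}0.png",im[:,:,::-1])
    k=vision.calibration(c); print(c,k)
    for l in ("hook","grip","latch","driver","bail_space","column"):
        print(l,[(round(d["p"],2),[round(v) for v in d["rect"]]) for d in recognise(l,c)][:4])
print(robot.current_time_s(),robot.current_tool_pos(),robot.current_eef_rot(),vision.calibration("wrist"))
E
```

```text
pics
scene {'mtx': array([[575.89626086,   0.        , 315.72251354],
       [  0.        , 575.89626086, 239.65211733],
       [  0.        ,   0.        ,   1.        ]]), 'extrinsics': array([[-0.85441981,  0.51942209, -0.01294128,  0.33383431],
       [-0.31393897, -0.4962449 ,  0.80943395, -0.0183686 ],
       [ 0.41401583,  0.69565917,  0.58706831, -1.78009544],
       [ 0.        ,  0.        ,  0.        ,  1.        ]])}
hook [(0.97, [258, 205, 14, 48])]
grip [(0.58, [257, 209, 15, 48]), (0.2, [206, 203, 127, 163])]
latch [(0.81, [258, 212, 18, 52])]
driver [(0.9, [452, 320, 79, 34]), (0.84, [322, 216, 29, 42]), (0.74, [273, 308, 40, 54]), (0.69, [347, 293, 77, 34])]
bail_space [(0.95, [455, 319, 76, 30]), (0.88, [346, 293, 80, 28]), (0.74, [273, 308, 39, 56]), (0.63, [323, 217, 29, 36])]
column [(0.57, [202, 203, 128, 163])]
top {'mtx': array([[554.83623648,   0.        , 320.3501354 ],
       [  0.        , 554.83623648, 244.01298017],
       [  0.        ,   0.        ,   1.        ]]), 'extrinsics': array([[ 1.79122727e-02, -9.99838931e-01,  1.12366408e-03,
         2.22
[... 588 characters left out ...]
0.68, [191, 353, 33, 92]), (0.62, [454, 353, 58, 78])]
column [(0.69, [438, 132, 221, 152])]
0.7 [ 0.16404596 -0.52500142  0.24834687] [1.79993876e+02 1.08165654e-03 1.73530457e+01] {'mtx': array([[348.32586092,   0.        , 322.98497541],
       [  0.        , 348.32586092, 244.71069095],
       [  0.        ,   0.        ,   1.        ]]), 'T_tool_cam': array([[-2.23314291e-04,  9.55807263e-01,  2.93993923e-01,
         7.61853658e-02],
       [ 9.99999884e-01,  8.78795138e-05,  4.73881861e-04,
         1.07382439e-03],
       [ 4.27103681e-04,  2.93993995e-01, -9.55807171e-01,
        -1.25809210e-01],
       [ 0.00000000e+00,  0.00000000e+00,  0.00000000e+00,
         1.00000000e+00]])}
```

View pics/scene0.png

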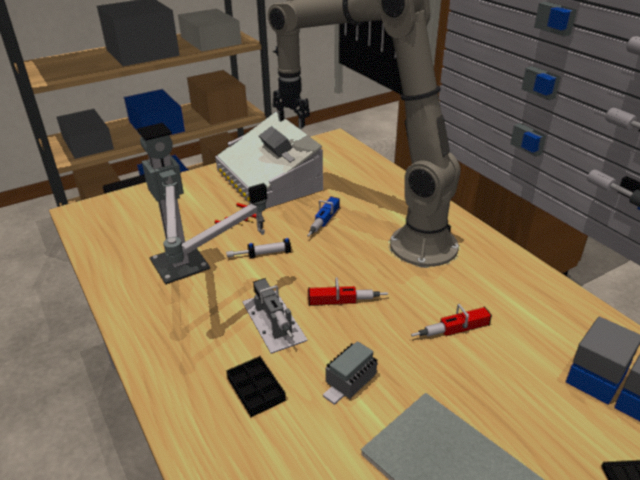

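View pics/top0.png

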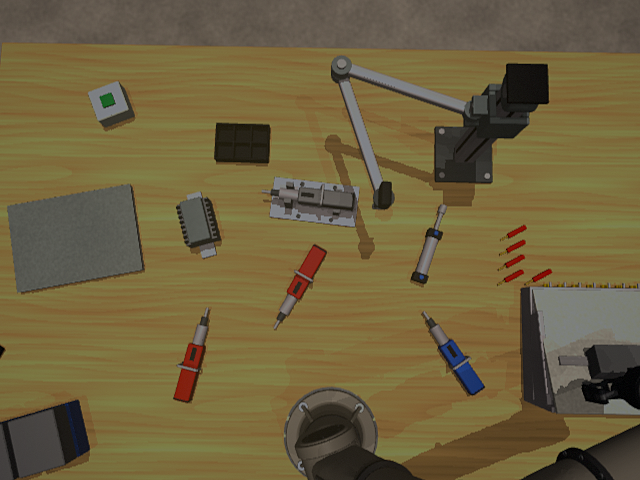

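```bash
cat > h.py <<'E'
from station import robot, fingers, vision, workorder, recognise
import cv2, numpy as np
from scipy.spatial.transform import Rotation as R
def wpose(): return np.array(robot.current_tool_pos()),R.from_euler('xyz',robot.current_eef_rot(),degrees=True).as_matrix()
def cam(c,pose=None):
    k=vision.calibration(c); K=np.array(k["mtx"])
    if c!="wrist":
        E=np.array(k["extrinsics"])
    else:
        T=np.eye(4);T[:3,3],T[:3,:3]=pose
        E=np.linalg.inv(T@np.array(k["T_tool_cam"]))
    return K@np.diag([1,-1,-1])@E[:3]      # 3x4 projection
def tri(Ps,uvs):
    A=np.vstack([r for P,(u,v) in zip(Ps,uvs) for r in (u*P[2]-P[0],v*P[2]-P[1])])
    x=np.linalg.svd(A)[2][-1]; return x[:3]/x[3]
def proj(P,X):
    q=P@np.append(X,1); return q[:2]/q[2]
def atz(P,uv,z):
    A=np.array([uv[0]*P[2]-P[0],uv[1]*P[2]-P[1]])
    return np.append(np.linalg.solve(A[:,:2],-A[:,2]*z-A[:,3]),z)
E
python3 - <<'E'
from h import *
S,T=cam("scene"),cam("top")
print("grip",tri([S,T],[(258,194),(384,194)]))
print("drv",tri([S,T],[(270,300),(310,199)]))
for z in (.063,.1):
  print("top rear/front",atz(T,(357,203),z),atz(T,(265,192),z), "scene rear/bit",atz(S,(262,288),z),atz(S,(291,330),z))
print("column",atz(T,(463,155),0),atz(S,(180,264),0))
for yaw in (-90,0,90,180): print(yaw,robot.inverse_kinematics([0.5,-.1,.45],[180,0,yaw]))
E
```

```text
grip [ 0.50489913 -0.08748143  0.30740653]
drv [0.54903549 0.05160171 0.07536411]
top rear/front [ 0.53705108 -0.05345379  0.063     ] [0.55927036 0.16159347 0.063     ] scene rear/bit [ 0.54486536 -0.01988409  0.063     ] [0.55606593 0.15758744 0.063     ]
top rear/front [ 0.52964647 -0.05105912  0.1       ] [0.55121896 0.15772819 0.1       ] scene rear/bit [0.56229284 0.01986835 0.1       ] [0.5730795  0.19078148 0.1       ]
column [ 0.67506979 -0.31837083  0.        ] [ 0.67324623 -0.31627506  0.        ]
-90 [ -34.26798642   18.45841781   64.42590614   67.50892046  -17.0940483
  103.68470423 -155.2010037 ]
0 [ 30.4355042   14.23207036 -29.04223412  65.00853644   7.01901066
 102.39812867 -86.34075367]
90 [ 36.38264465  15.43896922 -37.99478691  64.77565199   9.67341142
 102.76761976   1.5620006 ]
180 [ 38.08817936  15.87297111 -40.68432874  64.71081759  10.53974443
 102.90721312  90.88130683]
```

Run:
```python
from h import *
robot.line_to([0.20,-0.50,0.40],velocity=.25)
robot.move_to([0.48,-0.09,0.42],[180,0,174])
pics=[]
for n,p in (("A",None),("B",[0.53,0.03,0.41])):
    if p: robot.line_to(p,velocity=.25)
    q=wpose(); im=vision.grab_frame("wrist"); pics.append(im); np.savez(f"pose{n}.npz",p=q[0],r=q[1])
    for l in ("hook","grip","latch","driver","bail_space"):
        print(n,l,[(round(d["p"],2),[round(v) for v in d["rect"]]) for d in recognise(l,"wrist")][:3])
    cv2.imwrite(f"pics/w{n}.png",im[:,:,::-1])
print(robot.current_time_s())
cv2.imwrite("pics/wAB.png",cv2.resize(np.vstack(pics)[:,:,::-1],None,fx=.62,fy=.62))
```

```text
A hook [(0.91, [329, 275, 52, 90])]
A grip [(0.59, [328, 272, 55, 86])]
A latch [(0.79, [330, 275, 54, 88])]
A driver [(0.75, [432, 78, 84, 155]), (0.67, [432, 236, 151, 40]), (0.64, [183, 32, 73, 63])]
A bail_space [(0.86, [436, 240, 158, 40]), (0.85, [185, 29, 71, 56]), (0.62, [435, 79, 82, 157])]
B hook [(0.76, [162, 234, 106, 83]), (0.57, [138, 141, 44, 115])]
B grip [(0.56, [160, 233, 112, 78])]
B latch [(0.6, [165, 237, 107, 80])]
B driver [(0.83, [102, 16, 39, 25]), (0.74, [347, 213, 159, 45]), (0.64, [341, 64, 70, 128])]
B bail_space [(0.76, [103, 12, 34, 24]), (0.66, [341, 64, 71, 128]), (0.62, [349, 213, 161, 44])]
4.5667
```

View pics/wA.png

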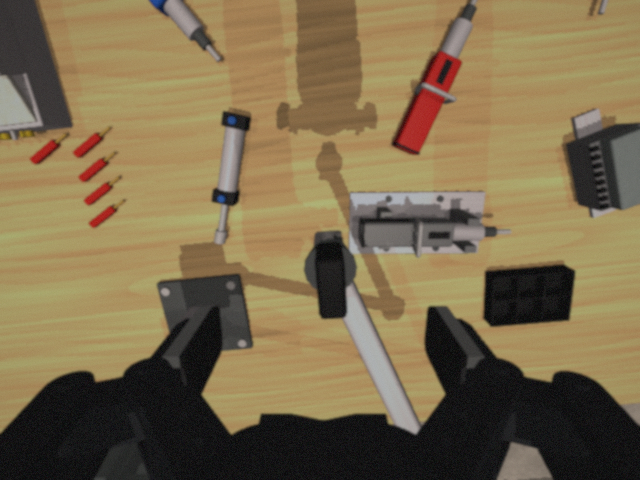

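View pics/wB.png

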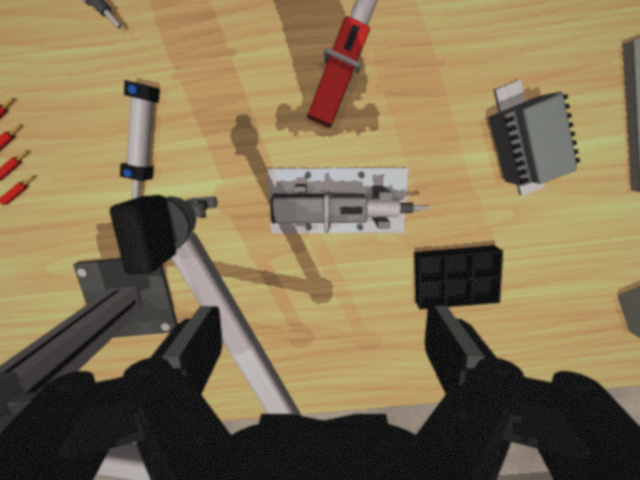

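Run:
```python
import cv2,numpy as np
A=cv2.imread("pics/wA.png");B=cv2.imread("pics/wB.png")
c=lambda im,x,y,w,h,f: cv2.resize(im[y:y+h,x:x+w],(w*f,h*f),interpolation=cv2.INTER_CUBIC)
a1=c(A,345,185,200,75,4);b1=c(B,250,160,200,75,4);
h=np.hstack([c(A,290,220,95,100,4)[:,:380],c(B,100,185,105+0,100,4)[:,:420]])
# grip crop hook A x290 y220 ; B x100 y185
out=np.vstack([a1,b1]);cv2.imwrite("pics/c1.png",out);cv2.imwrite("pics/c2.png",np.hstack([c(A,295,220,75,110,5),c(B,100,180,85,110,5)]))
```

```text
(no output)
```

View pics/c1.png

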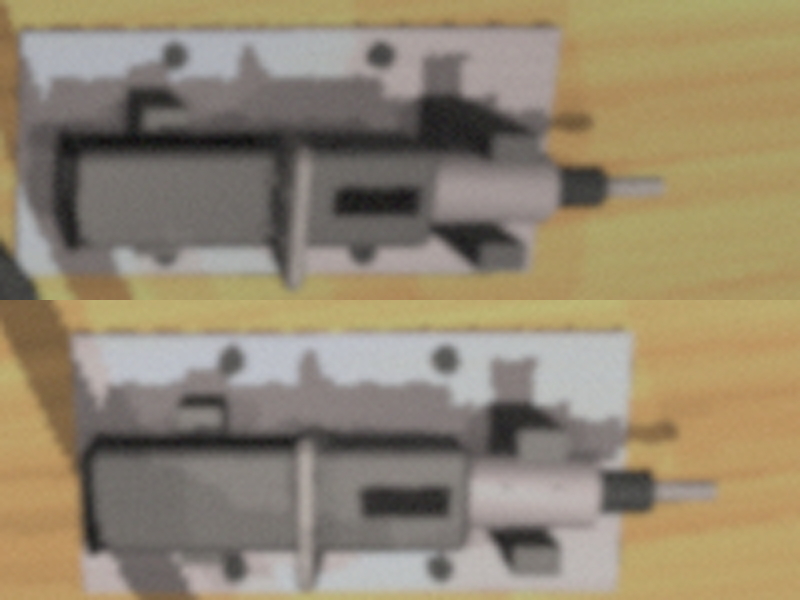

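View pics/c2.png

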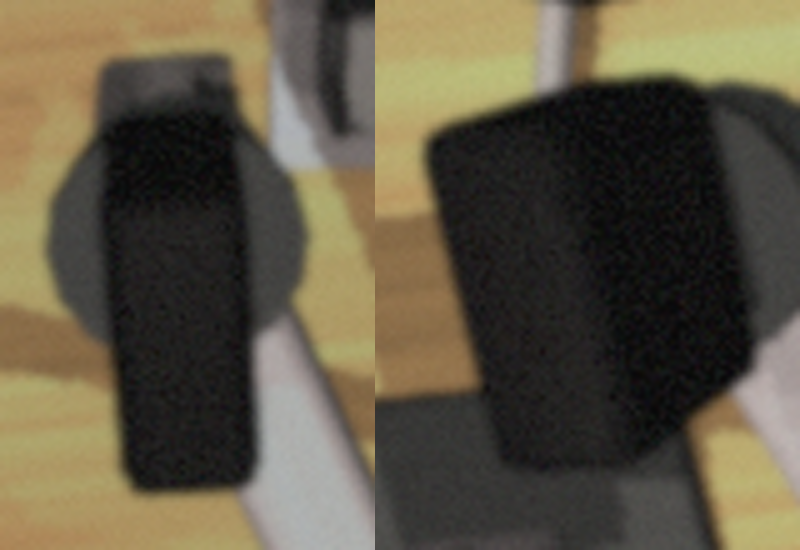

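Run:
```python
from h import *
A=np.load("poseA.npz");B=np.load("poseB.npz")
PA=cam("wrist",(A["p"],A["r"]));PB=cam("wrist",(B["p"],B["r"]))
print("bail bar",tri([PA,PB],[(420,239),(326.5,212.6)]))
print("housing rear top",tri([PA,PB],[(364.5,232),(273.7,208.7)]), "at .074",atz(PA,(364.5,232),.074),atz(PB,(273.7,208.7),.074))
print("housing front top",atz(PA,(345+430/4,185+195/4),.074),atz(PB,(250+465/4,160+196/4),.074))
print("bail at .099",atz(PA,(420,239),.099),atz(PB,(326.5,212.6),.099))
g=atz(PA,(331.4,289.6),.33);print("griptop",g)
# grip centre triangulated with B: top face centre in B crop
print("grip tri top",tri([PA,PB],[(331.4,289.6),(100+540/5,180+310/5-0)]), tri([PA,PB],[(295+107/5,220+210/5),(100+430/5,180+150/5)]),tri([PA,PB],[(295+125/5,220+480/5),(100+505/5,180+462/5)]))
w=cv2.imread("pics/wB.png");s=cv2.imread("pics/scene0.png")
c=lambda im,x,y,w,h,f: cv2.resize(im[y:y+h,x:x+w],(w*f,h*f),interpolation=cv2.INTER_CUBIC)
cv2.imwrite("pics/c3.png",np.hstack([c(w,150,180,80,60,5),c(s,220,180,80,60,5)]))
```

```text
bail bar [0.54798334 0.03025333 0.10044447]
housing rear top [ 0.53989556 -0.04006756  0.0712049 ] at .074 [ 0.53802651 -0.03997456  0.074     ] [ 0.54044922 -0.04004324  0.074     ]
housing front top [0.55385317 0.08246197 0.074     ] [0.55402792 0.08363794 0.074     ]
bail at .099 [0.54867987 0.03055269 0.099     ] [0.5480545  0.03032426 0.099     ]
griptop [ 0.50440654 -0.08900816  0.33      ]
grip tri top [ 0.54720791 -0.08784091  0.21796463] [ 0.5132711  -0.09903196  0.22532405] [ 0.57927843 -0.10335497  0.21172771]
```

View pics/c3.png

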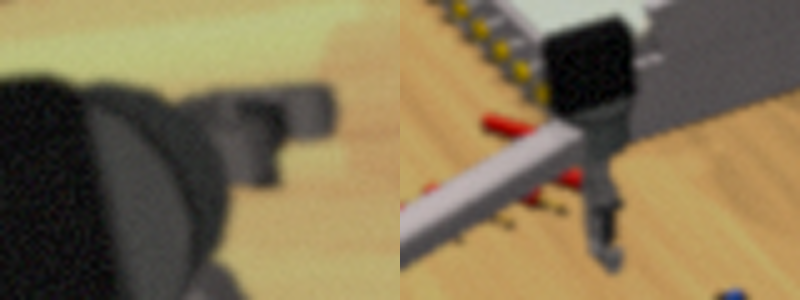

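Run:
```python
from h import *
O=[180,0,177]
robot.line_to([0.5045,-0.0885,0.41],O,velocity=.25)
robot.line_to([0.5045,-0.0885,0.345],velocity=.12,f_stop=8)
print(robot.line_to([0.5045,-0.0885,0.312],velocity=.06,f_stop=5),robot.current_tool_pos())
fingers.gripper_to(0.0,force=100)
print(robot.current_finger_gap(),robot.current_gripper_force(),robot.current_tool_pos(),robot.current_contact_force())
p=np.array(robot.current_tool_pos()); np.save("t0.npy",p)
robot.line_to(p-[0,0,.02],velocity=.05); print(robot.current_contact_force())
robot.line_to([0.5433,-0.0108,p[2]-.05],[180,0,174],velocity=.1); print(robot.current_tool_pos(),robot.current_contact_force(),robot.current_finger_gap())
q=wpose();im=vision.grab_frame("wrist");np.savez("poseC.npz",p=q[0],r=q[1]);cv2.imwrite("pics/wC.png",im[:,:,::-1]);print(robot.current_time_s())
```

```text
False [ 0.50455929 -0.08851216  0.31201803]
0.22179130821678447 97.40135908126831 [ 0.50463409 -0.08851601  0.31228796] [0.67072276 0.79913431 1.19940021]
[-0.26944147  1.04848277 10.17154001]
[ 0.54489895 -0.01024521  0.2651448 ] [-0.43805202  0.50606339 11.16704275] 0.2207584678271254
8.8667
```

View pics/wC.png

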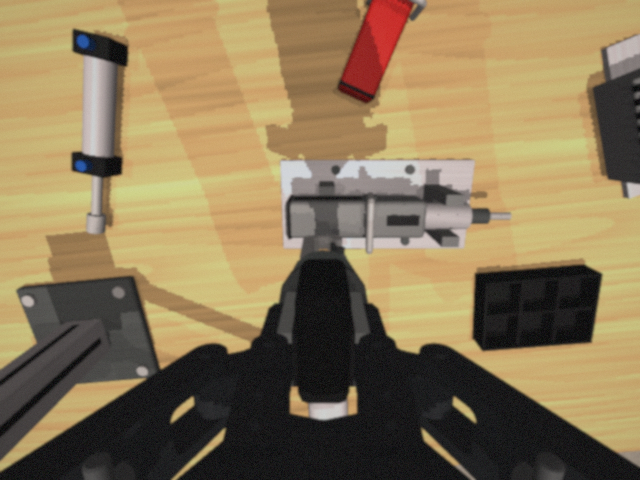

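Run:
```python
from h import *
C=np.load("poseC.npz");P=cam("wrist",(C["p"],C["r"]))
print(C["p"],"bail",atz(P,(370,226),.099),"rear",atz(P,(288,217),.074),"front",atz(P,(425,217),.074),"hook px",proj(P,C["p"]+[0,0,.198-.3122-C["p"][2]+C["p"][2]]))
t0=np.load("t0.npy")[2]
# touch down on the housing
x,y=0.5433,-0.0108
robot.line_to([x,y,t0+.090-.198+.004],[180,0,174],velocity=.08); robot.pause(.2)
f0=np.array(robot.current_contact_force())
print("near",robot.current_tool_pos(),f0)
hit=robot.line_to([x,y,t0-.198+.079],velocity=.015,f_stop=3.5)
p=np.array(robot.current_tool_pos());print(hit,"hook z",p[2]-t0+.198,p,robot.current_contact_force(),robot.current_time_s())
```

```text
[ 0.54489895 -0.01024521  0.2651448 ] bail [0.54930455 0.02965242 0.099     ] rear [ 0.5394656  -0.04276408  0.074     ] front [0.55272578 0.0838411  0.074     ] hook px [323.59110781 243.54985751]
near [ 0.54538965 -0.01055825  0.21158308] [-0.14465968 -0.20637367 11.59217374]
True hook z 0.08679995175919186 [ 0.54630419 -0.01055214  0.20108791] [ 0.65892235  0.9151178  12.67541085] 10.6667
```

Run:
```python
from h import *
t0=np.load("t0.npy")[2]; p=np.array(robot.current_tool_pos())
for i in range(5):
    h=robot.line_to([.5433,-.0108,p[2]-.002*(i+1)],velocity=.02,f_stop=6);robot.pause(.15)
    q=np.array(robot.current_tool_pos());f=np.array(robot.current_contact_force());print(h,(q[2]-t0+.198).round(4),q.round(4),f.round(2))
    if h or f[2]>17: break
print(robot.current_time_s())
```

```text
False 0.088 [ 0.5451 -0.0105  0.2023] [-1.44  0.56 11.86]
False 0.086 [ 0.5451 -0.0106  0.2003] [-0.56 -0.48 13.33]
False 0.0853 [ 0.5455 -0.0105  0.1996] [-1.68 -0.28 17.85]
11.8667
```

Run:
```python
from h import *
t0=np.load("t0.npy")[2]; d=np.array([.1045,.9945,0]); s=np.array([.5433,-.0108,.1993])
robot.line_to([.5433,-.0108,.1993],velocity=.02)
robot.line_to(s+.012*d,velocity=.04);robot.pause(.2)
f0=np.array(robot.current_contact_force());print((np.array(robot.current_tool_pos())[2]-t0+.198).round(4),f0.round(2))
k=.012
while k<.095:
    k+=.003
    h=robot.line_to(s+k*d,velocity=.025,f_stop=13)
    q=np.array(robot.current_tool_pos());f=np.array(robot.current_contact_force())-f0
    print(round(k,3),h,q.round(4),"hz",(q[2]-t0+.198).round(4),f.round(1))
    if h or f@d<-11.5: break
print(robot.current_time_s())
```

```text
0.0882 [-0.56  0.21 12.26]
0.015 False [0.5467 0.0047 0.2025] hz 0.0882 [0.2 0.6 0.2]
0.018 False [0.547  0.0077 0.2025] hz 0.0882 [1.2 0.3 0.1]
0.021 False [0.5473 0.0107 0.2025] hz 0.0882 [-0.4  0.   0.2]
0.024 False [0.5476 0.0137 0.2025] hz 0.0882 [ 0.  -1.   0.3]
0.027 False [0.5479 0.0166 0.2025] hz 0.0883 [-0.2 -0.2  0.2]
0.03 False [0.5482 0.0196 0.2025] hz 0.0882 [ 1.3  0.5 -0.4]
0.033 False [0.5486 0.0226 0.2025] hz 0.0882 [0.6 0.6 0.1]
0.036 False [0.5489 0.0256 0.2025] hz 0.0882 [ 0.9 -1.1 -0.3]
0.039 False [0.5491 0.0286 0.2025] hz 0.0882 [ 0.8  0.1 -0.3]
0.042 False [0.5495 0.0309 0.2024] hz 0.0882 [ 0.7 -1.2  0.1]
0.045 False [0.5499 0.0329 0.2024] hz 0.0881 [ 0.6 -2.1  0. ]
0.048 False [0.5502 0.0356 0.2024] hz 0.0881 [ 1.  -2.8 -0. ]
0.051 False [0.5506 0.0386 0.2024] hz 0.0881 [ 0.8 -3.7 -0.1]
0.054 False [0.5509 0.0416 0.2024] hz 0.0881 [ 0.6 -3.1  0.7]
0.057 False [0.5512 0.0446 0.2024] hz 0.0881 [-0.3 -2.1  0.1]
0.06 False [0.5515 0.0458 0.2023] hz 0.088 [-1. -6.  1.]
0.063 False [0.5517 0.048  0.202 ] hz 0.0877 [ 0.6 -6.6  0.7]
0.066 False [0.552  0.0506 0.202 ] hz 0.0877 [-0.1 -7.2 -0.3]
0.069 False [0.5524 0.0532 0.202 ] hz 0.0878 [-0.1 -7.4  1.2]
0.072 False [0.5529 0.0563 0.2023] hz 0.088 [ 0.4 -5.7  2.2]
0.075 False [0.5532 0.0575 0.2025] hz 0.0882 [-1.1 -9.4  2.8]
0.078 False [0.5534 0.0579 0.2024] hz 0.0882 [ -2.6 -14.4   4.5]
18.7417
```

Run:
```python
from h import *
t0=np.load("t0.npy")[2]; d=np.array([.1045,.9945,0]); s=np.array([.5433,-.0108,.1993])
robot.line_to(s+.0755*d,velocity=.02)
for dz in np.arange(0,.025,.003):
    robot.line_to(s+.0755*d+[0,0,dz],velocity=.02)
    q=np.array(robot.current_tool_pos());f=np.array(robot.current_contact_force())
    print(q.round(4),"hz",(q[2]-t0+.198).round(4),f.round(1))
    if abs(f[2]-12)>14: break
q=wpose();im=vision.grab_frame("wrist");cv2.imwrite("pics/wD.png",cv2.resize(im[150:330,230:470,::-1],None,fx=3.3,fy=3.3,interpolation=cv2.INTER_CUBIC));print(robot.current_time_s())
```

```text
[0.5533 0.0575 0.2025] hz 0.0882 [ -1.6 -10.5  15.1]
[0.5534 0.0604 0.2054] hz 0.0912 [-1.  -6.3 13.7]
[0.5528 0.0604 0.2078] hz 0.0935 [-0.7 -5.8 11.2]
[0.5525 0.0605 0.2105] hz 0.0963 [-1.9 -6.4 10.1]
[0.5522 0.0611 0.2128] hz 0.0985 [-0.5 -4.2  8. ]
[0.5519 0.0622 0.2155] hz 0.1012 [-0.7 -3.6  6.3]
[0.5517 0.0631 0.2184] hz 0.1041 [ 0.  -2.1  5.7]
[0.5515 0.0638 0.2213] hz 0.107 [ 0.3 -2.8  6.5]
[0.5515 0.064  0.2243] hz 0.11 [-0.7 -2.4  5.8]
21.7167
```

View pics/wD.png

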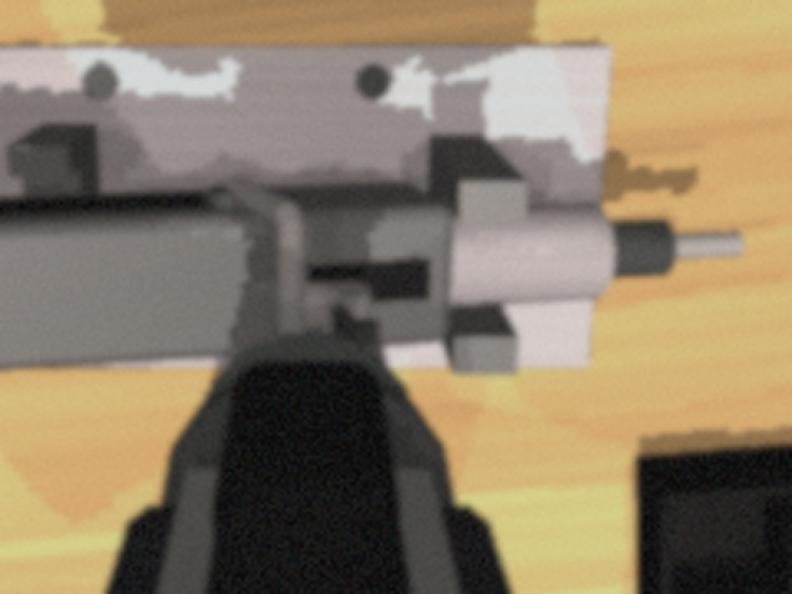

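Run:
```python
from h import *
t0=np.load("t0.npy")[2]; d=np.array([.1045,.9945,0]); s=np.array([.5433,-.0108,.1993])
def rep():
    q=np.array(robot.current_tool_pos());f=np.array(robot.current_contact_force());print(q.round(4),"hz",(q[2]-t0+.198).round(4),f.round(1));return f
c=s+.070*d+[0,0,.024]
robot.line_to(c,velocity=.02);rep()
for z in (.24,.255,.275,.295,.304):
    robot.line_to([c[0],c[1],z],velocity=.04);rep()
robot.pause(.5);f=rep()
for z in np.arange(.3055,.318,.0015):
    robot.line_to([c[0],c[1],z],velocity=.01);robot.pause(.1);f=rep()
    if f[2]<-1: break
robot.pause(1);rep();im=vision.grab_frame("wrist");cv2.imwrite("pics/wE.png",im[:,:,::-1])
im=vision.grab_frame("scene");cv2.imwrite("pics/sE.png",cv2.resize(im[150:350,160:400,::-1],None,fx=3,fy=3));print(robot.current_time_s())
```

```text
[0.5508 0.0587 0.2241] hz 0.1098 [-0.8 -1.6  6.2]
[0.5509 0.0593 0.2414] hz 0.1271 [-0.1 -1.1  4.7]
[0.551  0.0595 0.2565] hz 0.1422 [-0.2 -0.1  4.8]
[0.5508 0.0593 0.2759] hz 0.1616 [0.9 0.5 4.9]
[0.5508 0.0589 0.2955] hz 0.1812 [-0.   0.   3.9]
[0.5509 0.0589 0.3048] hz 0.1905 [ 0.2 -0.3  3.4]
[0.5506 0.0588 0.304 ] hz 0.1897 [0.6 0.5 2.9]
[0.5506 0.0588 0.3055] hz 0.1912 [0.4 0.4 3.8]
[0.5506 0.0588 0.307 ] hz 0.1927 [ 0.  -0.4  3.3]
[0.5507 0.0588 0.3085] hz 0.1942 [-0.6  0.7  3.9]
[0.5506 0.0588 0.31  ] hz 0.1957 [ 0.3 -0.1  3.3]
[0.5505 0.0588 0.3113] hz 0.197 [ 0.6 -1.1  1.3]
[0.5502 0.0587 0.312 ] hz 0.1977 [ 0.3  0.  -4.3]
[0.5504 0.0588 0.3126] hz 0.1984 [-0.6  0.3 -9.1]
28.9083
```

View pics/sE.png

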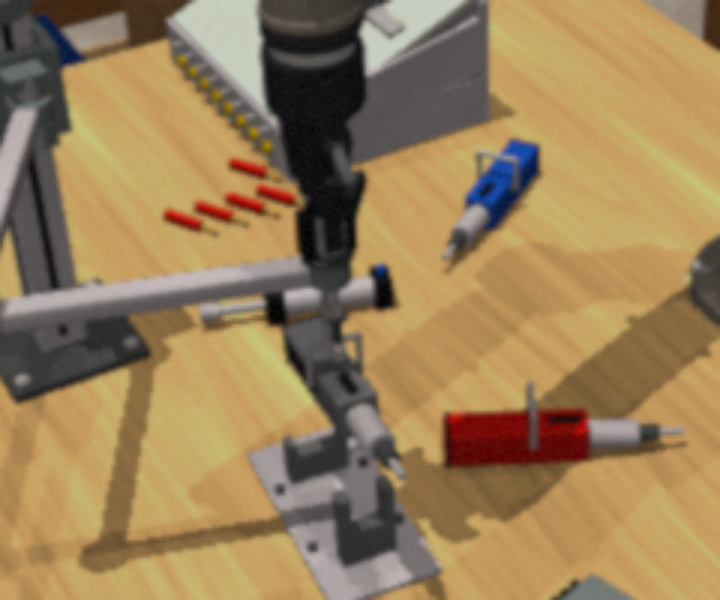

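Run:
```python
from h import *
p=np.array(robot.current_tool_pos())
robot.line_to([p[0],p[1],.3115],velocity=.01);robot.pause(1.0);print(robot.current_contact_force(),robot.current_tool_pos())
fingers.gripper_to(.6);robot.pause(.3)
q=np.array(robot.current_tool_pos())
robot.line_to([q[0],q[1],.345],velocity=.04);robot.line_to([q[0],q[1],.43],velocity=.15)
ims=[]
for i in range(3):
    robot.pause(1.5);ims.append(vision.grab_frame("scene")[150:350,160:400].astype(int))
print([np.abs(a-b)[60:].max() for a,b in zip(ims,ims[1:])],[np.abs(a-b).mean() for a,b in zip(ims,ims[1:])],robot.current_time_s(),robot.current_contact_force())
cv2.imwrite("pics/sF.png",cv2.resize(ims[-1][:,:,::-1].astype(np.uint8),None,fx=3,fy=3))
```

```text
[-0.49436796  0.01952726 -2.79819409] [0.55056767 0.05878919 0.31173953]
[np.int64(18), np.int64(17)] [np.float64(1.4839930555555556), np.float64(1.4920416666666667)] 37.2833 [ 0.14261834  0.3982185  -0.42472173]
```

View pics/sF.png

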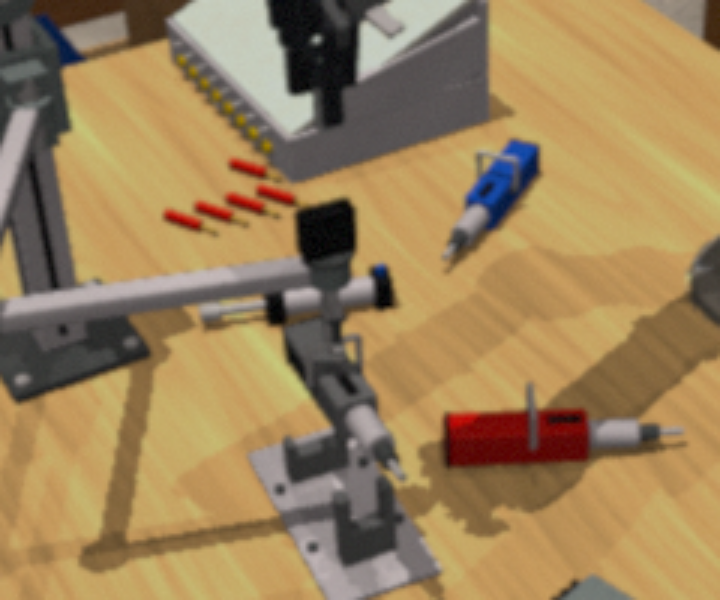

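The grip is free, the driver hangs from the hook at the top, and successive frames differ only by image noise, so nothing is moving. I'm handing in the job.

```bash
python3 -c "
from h import *
print(workorder.close_job())"
```

```text
the job is handed in; nothing more can be done
None
```

The job is handed in at about 37 s: the driver hangs at rest from the hook at the top of its travel with the gripper clear, and the horizontal push on the driver peaked at about 15 N in the readings.

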